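# Load the bracket caddy and set its contents wheel

### The arm

A 6-joint arm with a two-finger parallel gripper is mounted at the origin on the work surface. World frame = base frame: x ahead of the robot, y to its left, z up, the work surface at z = 0. Lengths are in m, angles in rad, forces in N, time in s.
With the tool pointing down it reaches from about 0.375 to 0.9 m from the base axis. Payload 3.1 kg.
Tool frame: the origin (TCP) lies at the centre of the arm's flange, where the gripper is bolted on; the fingertips stand robot.tip_extent ahead of it and the grasp point (between the pads) lies 164 mm ahead of it (robot.tip_extent is the distance from the TCP to the fingertips, in m); z points along the fingers, y is the line along which they close (so a half turn about z gives the same grasp; the last joint's range is limited). The gripper opens to 87 mm and grips with 3 to 60 N. Pads are 19 mm wide; open, the fingers measure 117 mm over their backs; the gripper's body (75 mm by 190 mm) begins 51 mm behind the grasp point.
Start: joints at [-1.516, 0.527, 1.433, -0, 1.181, -0.178], TCP at [0.144, -0.608, 0.405] pointing down, gripper open.
Joint ranges: [-3.08, 3.08], [-0.75, 2.2], [0.22, 2.44], [-1.43, 4.57], [0, 2.65], [-2.85, 2.85]. Speed limits (rad/s): [2.79, 2.79, 3.14, 3.14, 3.14, 3.14].

### API

Orientations are given as a unit quaternion [x, y, z, w].
In Python, from rig import get_obs, camera, hand_in, cut_out, robot gives the robot as it stands.
- The arm moves only by the tool step_arm, never from a script. Its argument "rows" is a list of rows, each a list of 6 numbers: the shift along the world's x, y, z in m, then the turn, a rotation vector about the world's x, y, z in degrees. A call has 1 to 12 rows; each row shifts and turns the commanded pose from where the row before left it; what a row does not reach is not made up. A row lasts 1/8 s, in which the tool goes at most 62.5 mm and 10.7 degrees, less where a joint would pass 70% of its speed; a pose out of reach is approached as far as the arm can. A call is refused whole if a number of a shift passes 0.0625 or a number of a turn 10.7, either way. A call with a gripper value outside its range is refused whole. "jaw" is the finger opening in m, from 0 to 0.087, set as the call begins (left out, the last holds). The fingers move at their own pace and stop on an object; "squeeze" is the grip in N (left out, the last holds). Time passes only in rows, so rows that do not move let the fingers close. It gives the time, the measured TCP pose, the force, the opening and the grip force at its end, in the units of the state.
- get_obs(): the state, without advancing time (a new reading comes with each control period).
- camera(name): name is "scene" or "top" or "wrist"; returns a dict with "pixels" (384x512x3 uint8, blue, green, red), "depth" (384x512 float32, m along the optical axis (not along the pixel's ray), 0 where there is no reading), "fov_y" (degrees; the focal length in pixels is half the picture's height over the tangent of half this angle, whatever the lens; pixels are square), "cx", "cy" (the principal point, pixels), "extrinsics" (4x4, takes a point from camera to world coordinates); the wrist camera has in their place "mount" (4x4, takes a point from camera to tool coordinates, whose origin is the TCP and whose axes are the flange's). Camera axes: x right, y up, looking along -z (the intrinsics and any distortion apply to the point x, -y, -z); pixel columns grow to the right and rows downward; lengths in m; the calibration is good to about 2 mm. A picture is of the moment at which its call begins: read the wrist's pose just before it.
- hand_in(): hands the job in; it is judged then, once.
Trained networks look in the newest picture that a camera, given by its name, has taken for a name from the list of things; names that differ only in an ending like _2 or _b are one class to them, and where a whole thing is asked for, a point or a joint stands for the part that bears it (a point fixed in the world has none). Each returns a list of dicts, best first, with "confidence" (0 to 1); they miss things now and then, are a little off and sometimes report something else, mostly with a low value. They report only what shows in the picture. A call takes as long as a camera call.
- cut_out(label, camera): "region" (384x512 bool, what is visible of it) and "extent" ([centre column, centre row, width, height] in pixels, round what is visible of it).
The state is a dict: "time": time; "q": joint angles; "joint_velocities": joint speeds; "joint_torque": joint torques, N m; "position": TCP position; "tool_rot": TCP orientation; "ft_force": force on the tool from outside, world axes, zero at the start; "moment": the same for the moment, N m; "grip_width": finger opening in m; "grip_force": force on a finger pad.
Only numpy, scipy, OpenCV 4.12 (cv2) and the standard library are available. Lean on these libraries where they do the work, as an engineer would, in place of code of your own. Each camera call takes 0.05 s, during which the arm holds its last target. There are 200 camera calls.

### The job

Stock the caddy with the two arm-support brackets: lay the left-hand bracket flat in the bin on the robot's left and the right-hand bracket flat in the bin on the robot's right (with the rib up and the foot at the far end of the sole, a left-hand bracket's foot points left). Turn the caddy's contents wheel by its knob until the sector with the bracket-pair symbol (two mirror-image Ls back to back) shows whole and centred in the window of the hood. Leave the straight bar and all the other things on the table where they are.

Things in the scene. Friction and masses are not known exactly. Their poses are not given: they have to be found in the camera images.
- caddy: fixed white caddy, 180 (x) x 404 (y) mm: housing in the middle (180 x 164 x 40 high) with the wheel on top, an open bin at each side. Wheel: white disc, radius 76, top face 48 mm above the table, six 60-degree sectors, each with a raised dark symbol. Origin: on the table under the wheel's axis; x to the side with the hood and window (away from the robot), y to the robot's left, z up
- bin_left (a point): centre of the inner floor (z = 5 mm above the table) of the caddy's bin on the left (robot's left, + y). Axes are the caddy's (x to the window side, away from the robot, y to the robot's left, z up). The bin is open on top: inside 160 (x) x 110 (y) mm, walls 5 mm thick, rims 60 mm above the table
- bin_right (a point): centre of the inner floor (z = 5 mm above the table) of the caddy's bin on the right (robot's right, - y). Axes are the caddy's (x to the window side, away from the robot, y to the robot's left, z up). The bin is open on top: inside 160 (x) x 110 (y) mm, walls 5 mm thick, rims 60 mm above the table
- window (a point): centre of the window, at the level of the wheel's top face, 57 mm from its axis along the caddy's +x. Axes are the caddy's. The window is a black-edged opening (caddy x 38..76, y -24..24) in a fixed grey hood plate (x 31..88, y -70..70, z 53..57) over the far part of the wheel; the rest of the wheel is uncovered
- mark (a point): centre of the marked sector, on the wheel's top face, 57 mm from the axis. The mark is a raised dark symbol of two mirror-image Ls back to back, 26 mm radially x 30 mm across. It turns with the wheel; its x axis points radially outward
- knob (a point): on the wheel's axis, 80 mm above the table: the height to grip the knob (fingertips reaching 19 mm lower still clear the hood by 4 mm). The knob is a grey upright bar through the axis, 52 long x 12 thick, from 50 to 92 mm above the table; its length lies along this point's x axis, which points to the mark. z up
- wheel (a joint): angle of the wheel in rad, growing anticlockwise seen from above; 0 or any whole turn puts the mark exactly in the window. Turns both ways (stops only at -6.5 and 12.8), about 0.06 N m of friction, stays where it is left. Starts between 1.3 and 5.0: the shorter way may be either
- bracket_left: loose left-hand aluminium bracket, 110-220 g, lying flat. Sole 110 (x -55..55) x 26 x 6 thick; at its +x end a flat 6 mm foot juts to its own +y (x 27..55, out to |y| = 55), with a 4 mm lip up to z = 22 along the foot's end. Grip: upright rib on the sole's midline, 10 thick, x -48..32, top z = 44. Mass centre within 6 mm of the origin: centre of the sole's underside, z up
- bracket_right: loose right-hand aluminium bracket, 110-220 g, lying flat. Sole 110 (x -55..55) x 26 x 6 thick; at its +x end a flat 6 mm foot juts to its own -y (x 27..55, out to |y| = 55), with a 4 mm lip up to z = 22 along the foot's end. Grip: upright rib on the sole's midline, 10 thick, x -48..32, top z = 44. Mass centre within 6 mm of the origin: centre of the sole's underside, z up
- straight_bar: bystander, leave alone: loose straight aluminium bar lying on the table, 110 x 26 x 6 mm with an upright rib to 44 mm, but no foot, so neither left- nor right-handed. Origin: centre of its underside, x along its length
- jar: bystander, leave alone: clear specimen jar with orange lid, radius 28, 110 high. Origin: centre of its underside
- roll: bystander, leave alone: tan roll of wrap standing on end, radius 30, 75 high. Origin: centre of its underside
- tin: bystander, leave alone: round closed steel tin, radius 28, 60 high. Origin: centre of its underside
- bowl: bystander, leave alone: round steel bowl, rim radius 48, 40 high. Origin: centre of its underside
- bottle: bystander, leave alone: white bottle with blue cap, radius 30, 150 high. Origin: centre of its underside

How it is judged:
At the end, for the whole second after the job is handed in: The left-hand bracket lies at rest flat (sole within 8 mm of the bin floor, tilted under 0.15 rad) inside the left bin, the right-hand bracket likewise inside the right bin, and the wheel is at rest with its mark within 8 mm of the window's centre (about 8 degrees) (x of bracket_left in the frame of bin_left between -0.078 and 0.078 m and y of bracket_left in the frame of bin_left between -0.053 and 0.053 m and z of bracket_left in the frame of bin_left below 0.008 m and angle between each of bracket_left, bracket_right's own z axis and vertical below 0.15 rad and linear speed of each of bracket_left, bracket_right below 0.02 m/s and x of bracket_right in the frame of bin_right between -0.078 and 0.078 m and y of bracket_right in the frame of bin_right between -0.053 and 0.053 m and z of bracket_right in the frame of bin_right below 0.008 m and horizontal distance between mark and window below 0.008 m and velocity of joint wheel between -0.05 and 0.05 rad/s); the robot touches nothing.
It fails at once if a bystander (straight bar, jar, roll, tin, bowl or bottle) is shifted more than 30 mm (distance of any of straight_bar, jar, roll, tin, bowl, bottle from where it was at the start of the episode above 0.03 m).
It fails at once if a bystander (straight bar, jar, roll, tin, bowl or bottle) is tipped by more than 0.5 rad (angle between any of straight_bar, jar, roll, tin, bowl, bottle's own z axis and vertical above 0.5 rad).
It also fails if it takes over 72 s, if anything falls off the work surface, if the arm or the gripper's body presses on something with over 40 N, if the wrist force passes 120 N, or if a joint passes its speed limit or range.

## Working session

There is one attempt and no reset: what is moved stays moved. The work goes in short steps, Python scripts to look and compute and a tool call to move; the robot and the scene stay as the last step left them, time stands still between calls to the robot, and variables do not carry over. Pictures are saved under pics/ and viewed, at most 10 in all, crops included, and the job is handed in when it is done.

Besides the shell and the picture viewer there is one more tool, called after "Emit:" by a JSON object that holds its "op" and its "data". step_arm: Moves the arm, as the interface text tells. Its arguments: {"type":"object","properties":{"rows":{"type":"array"},"jaw":{"type":"number"},"squeeze":{"type":"number"}},"required":["rows"]}

```bash
mkdir -p pics
cat > h.py <<'E'
import numpy as np, cv2
from scipy.spatial.transform import Rotation as R
from rig import get_obs, camera, hand_in, cut_out, robot
def ext(c,o=None):
    if 'extrinsics' in c: return np.array(c['extrinsics'])
    T=np.eye(4); T[:3,:3]=R.from_quat(o['tool_rot']).as_matrix(); T[:3,3]=o['position']
    return T@np.array(c['mount'])
def cloud(c,E):
    d=c['depth']; h,w=d.shape; f=h/2/np.tan(np.radians(c['fov_y'])/2)
    v,u=np.mgrid[:h,:w]
    P=np.stack([(u-c['cx'])/f*d,-(v-c['cy'])/f*d,-d],-1)
    return P@E[:3,:3].T+E[:3,3]
def proj(c,E,p):
    h=c['depth'].shape[0]; f=h/2/np.tan(np.radians(c['fov_y'])/2)
    q=(np.asarray(p)-E[:3,3])@E[:3,:3]
    return np.stack([c['cx']+f*q[...,0]/-q[...,2], c['cy']+f*q[...,1]/q[...,2]],-1)
E
python3 - <<'E'
from h import *
print(get_obs(), robot.tip_extent if hasattr(robot,'tip_extent') else robot)
ims=[]
for n in ['top','scene']:
    o=get_obs(); c=camera(n); E=ext(c,o); P=cloud(c,E); im=c['pixels'].copy()
    print(n,{k:v for k,v in c.items() if k not in('pixels','depth')})
    for l in ['caddy','wheel','mark','knob','bracket_left','bracket_right','straight_bar','jar','roll','tin','bowl','bottle']:
        for r in cut_out(l,n)[:2]:
            m=r['region']&(c['depth']>0); p=P[m]
            print(l,round(r['confidence'],2),np.round(r['extent']),np.round(np.median(p,0),3) if len(p) else None, np.round(np.percentile(p[:,2],95),3) if len(p) else None)
    cv2.imwrite(f'pics/{n}0.png',cv2.resize(im,(800,600)))
E
```

```text
{'time': 0.0, 'q': array([-1.51650725e+00,  5.28497211e-01,  1.43389818e+00, -3.73105721e-05,
        1.18137502e+00, -1.78480683e-01]), 'joint_velocities': array([-0.0011265 , -0.00050595,  0.00096397, -0.00025358,  0.00017967,
        0.00027274]), 'joint_torque': array([-2.70339951e-04, -4.40040135e+01, -1.76594836e+01,  6.33455906e-02,
        5.82415215e-02, -1.62336551e-04]), 'position': array([ 0.14418854, -0.60779395,  0.40375343]), 'tool_rot': array([ 9.93233508e-01,  1.16129293e-01,  5.03537211e-05, -1.08784962e-03]), 'ft_force': array([-0.97002363, -0.2112953 , -0.23075661]), 'moment': array([-0.04291553,  0.006194  , -0.00723035]), 'grip_force': 0.0, 'grip_width': 0.08703780171971119} 0.1822
top {'fov_y': 43.45721472675039, 'cx': 249.2686018925988, 'cy': 182.65332121620574, 'extrinsics': array([[-0.05363775,  0.97853312, -0.19898722,  0.22357501],
       [-0.9985543 , -0.05326155,  0.0072468 , -0.00700086],
       [-0.00350713,  0.19908825,  0.97997529,  1.59962344],
       [ 0.        ,  0.        ,  0.        ,  1.        ]])}
caddy 0.84 [243. 168. 126.  67.] [0.59  0.0
[... 1527 characters left out ...]
 0.053 0.065] 0.079
mark 0.6 [262. 214.  37.  32.] [ 0.589 -0.003  0.049] 0.085
bracket_left 0.72 [283. 153.  25.  20.] [0.471 0.36  0.013] 0.044
bracket_right 0.83 [178. 274.  29.  34.] [ 0.497 -0.39   0.009] 0.045
straight_bar 0.7 [222. 308.  28.  22.] [ 0.694 -0.405  0.015] 0.046
jar 0.54 [333. 168.  14.  27.] [0.703 0.342 0.077] 0.114
roll 0.85 [230. 182.  16.  24.] [0.396 0.053 0.067] 0.079
tin 0.75 [208. 212.  10.  19.] [ 0.408 -0.111  0.054] 0.064
tin 0.59 [261. 216.  90.  93.] [ 0.594 -0.026  0.041] 0.062
bowl 0.77 [305. 127.  19.  10.] [0.469 0.56  0.026] 0.043
bowl 0.52 [222. 308.  30.  22.] [ 0.692 -0.405  0.014] 0.046
bottle 0.88 [149. 310.  18.  35.] [ 0.526 -0.585  0.102] 0.151
```

Run:
```python
from h import *
c=camera('top'); im=c['pixels']
a=cv2.resize(im[100:260,60:450],(800,328),interpolation=cv2.INTER_CUBIC)
b=cv2.resize(im[135:205,190:300],(424,270),interpolation=cv2.INTER_CUBIC)
o=np.zeros((598,800,3),np.uint8); o[:328]=a;o[328:,:424]=b
d=camera('scene')['pixels'][180:260,210:320]; o[328:,426:797]=cv2.resize(d,(371,270),interpolation=cv2.INTER_CUBIC)
cv2.imwrite('pics/a.png',o)
# rib fits: points above 0.03
for n in ['top','scene']:
    c=camera(n);P=cloud(c,ext(c))
    for l in ['bracket_left','bracket_right','straight_bar']:
        print(n,l)
        for r in cut_out(l,n)[:2]:
            m=cv2.dilate(r['region'].astype(np.uint8),np.ones((5,5)))>0
            p=P[m&(c['depth']>0)]
            rib=p[(p[:,2]>.038)&(p[:,2]<.052)]; low=p[(p[:,2]>.004)&(p[:,2]<.025)]
            if len(rib)<8: continue
            rc=rib[:,:2].mean(0); u,s,v=np.linalg.svd(rib[:,:2]-rc)
            print(r['confidence'],len(rib),rc.round(4),'dir',np.degrees(np.arctan2(v[0,1],v[0,0])).round(1),'ext',np.ptp((rib[:,:2]-rc)@v[0]).round(3),'low mean rel (along,perp)',((low[:,:2].mean(0)-rc)@np.array([v[0],[-v[0,1],v[0,0]]]).T).round(4),'z',np.median(rib[:,2]).round(4))
```

```text
top bracket_left
0.59 71 [0.4805 0.3643] dir -160.5 ext 0.078 low mean rel (along,perp) [0.0291 0.0158] z 0.0434
top bracket_right
0.96 82 [ 0.4731 -0.3856] dir -165.4 ext 0.081 low mean rel (along,perp) [-0.0227  0.0128] z 0.0441
top straight_bar
0.8 79 [ 0.6959 -0.4017] dir 175.2 ext 0.079 low mean rel (along,perp) [ 0.0168 -0.0036] z 0.0449
0.65 10 [ 0.3825 -0.0961] dir 166.6 ext 0.056 low mean rel (along,perp) [-0.0123 -0.0009] z 0.0489
scene bracket_left
0.55 48 [0.4803 0.363 ] dir 19.1 ext 0.078 low mean rel (along,perp) [-0.0182 -0.0082] z 0.0444
scene bracket_right
0.64 60 [ 0.4721 -0.3858] dir 14.7 ext 0.08 low mean rel (along,perp) [ 0.0248 -0.0141] z 0.0435
0.3 14 [ 0.521 -0.602] dir 11.1 ext 0.03 low mean rel (along,perp) [-0.038   0.0485] z 0.0461
scene straight_bar
0.57 71 [ 0.6952 -0.402 ] dir -3.9 ext 0.079 low mean rel (along,perp) [-0.0031 -0.0012] z 0.0441
```

View pics/a.png

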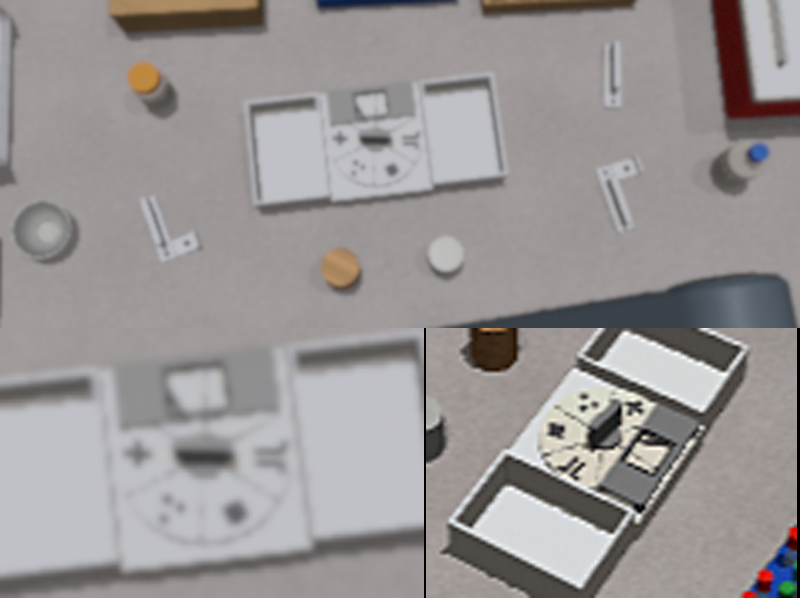

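Emit:
{"op": "step_arm", "data": {"rows": [[0.03, 0.05, 0, 0, 0, 6.4], [0.03, 0.05, 0, 0, 0, 6.4], [0.03, 0.05, 0, 0, 0, 6.4], [0.03, 0.05, 0, 0, 0, 6.4], [0.03, 0.05, 0, 0, 0, 6.4], [0.03, 0.05, 0, 0, 0, 6.4], [0.03, 0.05, 0, 0, 0, 6.4], [0.03, 0.05, 0, 0, 0, 6.4], [0.03, 0.05, 0, 0, 0, 6.4], [0.03, 0.05, 0, 0, 0, 6.4], [0.03, 0.05, 0, 0, 0, 6.4], [0.03, 0.05, 0, 0, 0, 6.4]], "jaw": 0.087}}

```text
time: 3.3
position: [0.5051, -0.0063, 0.4051]
tool_rot: [0.705, 0.709, 0.0, 0.001]
ft_force: [0.8, -2.4, 0.1]
grip_width: 0.0871
grip_force: 0.0
```

```bash
cat > rect.py <<'E'
from h import *
def rectim(n='wrist',x0=.44,x1=.74,y0=-.25,y1=.25,z=.048,s=.001):
    o=get_obs(); c=camera(n); E=ext(c,o)
    # up = +x, left = +y
    xs=np.arange(x1,x0,-s); ys=np.arange(y1,y0,-s)
    Y,X=np.meshgrid(ys,xs); uv=proj(c,E,np.stack([X,Y,np.full_like(X,z)],-1)).astype(np.float32)
    return cv2.remap(c['pixels'],uv[...,0],uv[...,1],cv2.INTER_CUBIC), c,E,o
E
python3 - <<'E'
from rect import *
o=get_obs(); print(o['time'],o['position'],R.from_quat(o['tool_rot']).as_matrix().round(3))
c=camera('wrist'); print(c['mount'],c['fov_y'])
cv2.imwrite('pics/w1.png',c['pixels'])
E
```

```text
3.3 [ 0.50509309 -0.00628863  0.40506874] [[-0.006  1.     0.001]
 [ 1.     0.006 -0.   ]
 [-0.     0.001 -1.   ]]
[[ 2.76444471e-04  9.63594560e-01  2.67367625e-01  7.25665284e-02]
 [ 9.99999786e-01 -1.07868793e-04 -6.45188924e-04  1.25443105e-04]
 [-5.92859914e-04  2.67367746e-01 -9.63594384e-01  1.94908570e-02]
 [ 0.00000000e+00  0.00000000e+00  0.00000000e+00  1.00000000e+00]] 62.929647762248145
```

View pics/w1.png

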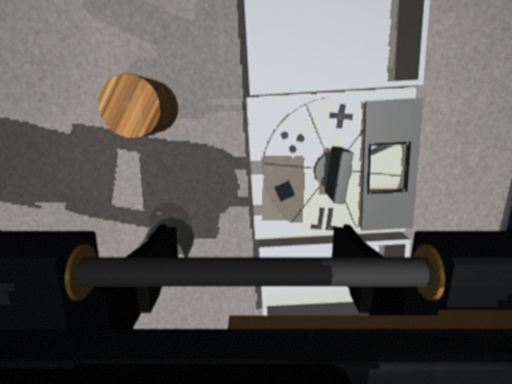

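Run:
```python
from rect import *
for n in ['wrist','top','scene']:
    o=get_obs(); c=camera(n);E=ext(c,o);P=cloud(c,E); ok=c['depth']>0
    near=ok&(abs(P[...,0]-.59)<.16)&(abs(P[...,1])<.25)
    rim=P[near&(P[...,2]>.054)&(P[...,2]<.066)][:,:2]
    print(n,'rim rect',cv2.minAreaRect((rim*1000).astype(np.float32)), len(rim))
    kn=P[near&(P[...,2]>.086)&(P[...,2]<.1)&(abs(P[...,0]-.59)<.05)&(abs(P[...,1])<.05)]
    if len(kn)>5: print('knob',cv2.minAreaRect((kn[:,:2]*1000).astype(np.float32)),kn.mean(0).round(4),len(kn))
    for l in ['mark','knob']:
        for r in cut_out(l,n)[:2]: print(l,r['confidence'],np.round(r['extent']))
    if n=='wrist':
        g=cv2.cvtColor(c['pixels'],cv2.COLOR_BGR2GRAY); m=np.zeros_like(ok); m[200:232,308:337]=1; m&=(g<110)
        print('mark',P[m].mean(0),m.sum())
        # black window frame
        m=np.zeros_like(ok); m[138:196,364:414]=1; m&=(g<40)
        print('frame',cv2.minAreaRect((P[m&ok][:,:2]*1000).astype(np.float32)),P[m&ok].mean(0))
```

```text
wrist rim rect ((592.0706787109375, 4.621185302734375), (173.49609375, 337.3753967285156), 3.716562509536743) 9060
knob ((590.4683837890625, 0.9845981597900391), (52.07512664794922, 12.719244956970215), 85.12464141845703) [0.5895 0.002  0.0921] 707
mark 0.73 [328. 174. 142. 139.]
mark [ 0.58190404 -0.04113408  0.07251117] 197
frame ((646.7335205078125, 6.072240829467773), (42.611637115478516, 47.7530403137207), 3.4334444999694824) [0.66369652 0.00697026 0.05814514]
top rim rect ((591.9498291015625, 0.6142425537109375), (173.6943817138672, 404.5812683105469), 3.8664541244506836) 439
mark 0.69 [229. 177.   6.  13.]
knob 0.63 [228. 176.  13.  14.]
scene rim rect ((592.33642578125, 1.691253662109375), (174.89588928222656, 411.4830322265625), 3.430333137512207) 787
knob ((590.9118041992188, 1.0037002563476562), (50.40070343017578, 13.990056037902832), 85.4935073852539) [ 0.5911 -0.0011  0.0925] 32
mark 0.97 [263. 214.  36.  34.]
knob 0.94 [262. 212.  41.  38.]
knob 0.44 [176. 277.  29.  31.]
```

Emit:
{"op": "step_arm", "data": {"rows": [[0.0285, 0.0025, -0.02, 0, 0, -2.6], [0.0285, 0.0025, -0.02, 0, 0, -2.6], [0.0285, 0.0025, -0.02, 0, 0, 0], [0, 0, -0.03, 0, 0, 0], [0, 0, -0.03, 0, 0, 0], [0, 0, -0.02, 0, 0, 0], [0, 0, -0.02, 0, 0, 0], [0, 0, 0, 0, 0, 0], [0, 0, 0, 0, 0, 0]], "jaw": 0.045}}

```text
time: 4.92
position: [0.59, -0.0013, 0.2454]
tool_rot: [0.738, 0.675, 0.0, 0.0]
ft_force: [0.1, 0.3, 0.0]
grip_width: 0.045
grip_force: 0.0
```

Emit:
{"op": "step_arm", "data": {"rows": [[0, 0, 0, 0, 0, 0], [0, 0, 0, 0, 0, 0], [0, 0, 0, 0, 0, 0], [0, 0, 0, 0, 0, 0]], "jaw": 0.0, "squeeze": 20}}

```text
time: 5.42
position: [0.5897, -0.0005, 0.2449]
tool_rot: [0.738, 0.675, 0.0, 0.0]
ft_force: [-0.6, 0.2, -0.1]
grip_width: 0.0126
grip_force: 0.0
```

Emit:
{"op": "step_arm", "data": {"rows": [[0, 0, 0, 0, 0, 4], [0, 0, 0, 0, 0, 9], [0, 0, 0, 0, 0, 9], [0, 0, 0, 0, 0, 9], [0, 0, 0, 0, 0, 9], [0, 0, 0, 0, 0, 9], [0, 0, 0, 0, 0, 9], [0, 0, 0, 0, 0, 9], [0, 0, 0, 0, 0, 9], [0, 0, 0, 0, 0, 9], [0, 0, 0, 0, 0, 9], [0, 0, 0, 0, 0, 4.6]]}}

```text
time: 6.92
position: [0.5915, 0.0012, 0.2449]
tool_rot: [-0.031, 1.0, 0.002, 0.003]
ft_force: [5.2, 9.2, -2.9]
grip_width: 0.0123
grip_force: 20.0
```

Emit:
{"op": "step_arm", "data": {"rows": [[0, 0, 0, 0, 0, 0], [0, 0, 0, 0, 0, 0]]}}

```text
time: 7.18
position: [0.5914, 0.0013, 0.2449]
tool_rot: [-0.03, 1.0, 0.002, 0.003]
ft_force: [7.1, 8.2, -3.7]
grip_width: 0.0118
grip_force: 20.0
```

Emit:
{"op": "step_arm", "data": {"rows": [[0, 0, 0, 0, 0, 0], [0, 0, 0, 0, 0, 0], [0, 0, 0.03, 0, 0, 0], [0, 0, 0.05, 0, 0, 0], [-0.03, 0, 0.06, 0, 0, 0], [-0.03, -0.0, 0.04, 0, 0, 0], [-0.02, 0, 0, 0, 0, 0], [0, 0, 0, 0, 0, 0]], "jaw": 0.045}}

```text
time: 8.18
position: [0.5103, -0.0007, 0.4212]
tool_rot: [-0.031, 1.0, -0.0, -0.0]
ft_force: [0.3, -0.3, -0.0]
grip_width: 0.0448
grip_force: 0.0
```

Run:
```python
from rect import *
for n in ['scene','wrist']:
    o=get_obs(); c=camera(n);E=ext(c,o);P=cloud(c,E); ok=c['depth']>0
    near=ok&(abs(P[...,0]-.59)<.05)&(abs(P[...,1])<.05)
    kn=P[near&(P[...,2]>.086)&(P[...,2]<.1)]
    if len(kn)>5: print(n,'knob',cv2.minAreaRect((kn[:,:2]*1000).astype(np.float32)),kn.mean(0).round(4),len(kn))
    if n=='scene': s=cv2.resize(c['pixels'][180:260,210:320],(396,288),interpolation=cv2.INTER_CUBIC)
    else: w=cv2.resize(c['pixels'],(384,288))
cv2.imwrite('pics/w2.png',np.hstack([s,w]))
```

```text
scene knob ((591.2598266601562, -1.360457420349121), (17.553287506103516, 49.0623664855957), 84.49056243896484) [ 5.895e-01 -2.000e-04  9.170e-02] 36
wrist knob ((580.0537719726562, 0.6996293067932129), (31.442237854003906, 11.927794456481934), 3.538389205932617) [0.5789 0.0007 0.0921] 334
```

View pics/w2.png

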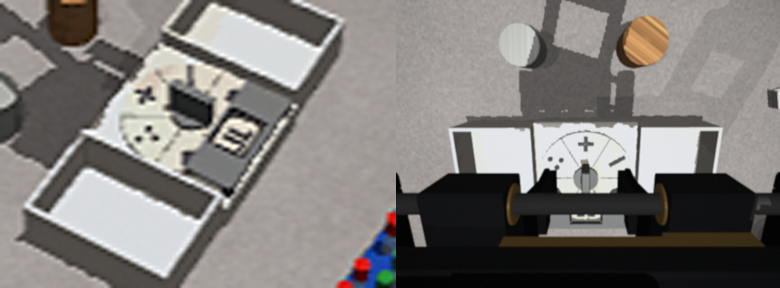

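Emit:
{"op": "step_arm", "data": {"rows": [[-0.004, -0.048, 0, 0, 0, 1.4], [-0.004, -0.048, 0, 0, 0, 1.4], [-0.004, -0.048, 0, 0, 0, 1.4], [-0.004, -0.048, 0, 0, 0, 1.4], [-0.004, -0.048, 0, 0, 0, 1.4], [-0.004, -0.048, 0, 0, 0, 1.4], [-0.004, -0.048, 0, 0, 0, 1.4], [-0.002, -0.047, 0, 0, 0, 1.4], [0, 0, -0.05, 0, 0, 0], [0, 0, -0.05, 0, 0, 0], [0, 0, -0.04, 0, 0, 0], [0, 0, 0, 0, 0, 0]], "jaw": 0.05}}

```text
time: 9.78
position: [0.4812, -0.3832, 0.2761]
tool_rot: [-0.128, 0.992, 0.004, -0.003]
ft_force: [-0.1, -0.0, -0.0]
grip_width: 0.0502
grip_force: 0.0
```

Run:
```python
from rect import *
o=get_obs(); print(o['position'],R.from_quat(o['tool_rot']).as_matrix()[:2,1],o['q'].round(2))
c=camera('wrist');E=ext(c,o);P=cloud(c,E)
m=(c['depth']>0)&(P[...,2]>.036)&(P[...,2]<.052)&(abs(P[...,0]-.475)<.08)&(abs(P[...,1]+.385)<.05)
print(m.sum()); 
if m.sum()>20: print(cv2.minAreaRect((P[m][:,:2]*1000).astype(np.float32)),P[m].mean(0))
```

```text
[ 0.48118998 -0.38318796  0.27610651] [-0.25402767  0.96716074] [-0.85  0.68  1.56  0.    0.91 -2.68]
1496
((472.13848876953125, -385.50732421875), (80.37854766845703, 9.382686614990234), 14.349430084228516) [ 0.46971216 -0.38632343  0.04450596]
```

Emit:
{"op": "step_arm", "data": {"rows": [[-0.001, 0, -0.03, 0, 0, 0], [0, 0, -0.03, 0, 0, 0], [0, 0, -0.02, 0, 0, 0], [0, 0, 0, 0, 0, 0], [0, 0, 0, 0, 0, 0]]}}

```text
time: 10.45
position: [0.4814, -0.3842, 0.202]
tool_rot: [-0.128, 0.992, -0.001, 0.001]
ft_force: [0.7, -0.2, 0.1]
grip_width: 0.0501
grip_force: 0.0
```

Emit:
{"op": "step_arm", "data": {"rows": [[0, 0, 0, 0, 0, 0], [0, 0, 0, 0, 0, 0], [0, 0, 0, 0, 0, 0], [0, 0, 0, 0, 0, 0], [0, 0, 0, 0, 0, 0]], "jaw": 0.0, "squeeze": 40}}

```text
time: 11.08
position: [0.4807, -0.3836, 0.2007]
tool_rot: [-0.128, 0.992, 0.0, -0.0]
ft_force: [0.2, -0.9, 2.0]
grip_width: 0.0099
grip_force: 40.0
```

Emit:
{"op": "step_arm", "data": {"rows": [[0, 0, 0.02, 0, 0, 0], [0, 0, 0.05, 0, 0, 0], [0, 0, 0.05, 0, 0, 0], [0.019, 0.043, 0, 0, 0, -1.8], [0.02, 0.043, 0, 0, 0, -1.8], [0.02, 0.043, 0, 0, 0, -1.8], [0.02, 0.043, 0, 0, 0, -1.8], [0.02, 0.043, 0, 0, 0, -1.8], [0.019, 0.044, 0, 0, 0, -1.8], [0, 0, 0, 0, 0, 0], [0, 0, 0, 0, 0, 0]]}}

```text
time: 12.45
position: [0.5987, -0.1245, 0.3214]
tool_rot: [-0.035, 0.999, -0.0, 0.0]
ft_force: [-0.7, -1.1, -1.2]
grip_width: 0.0096
grip_force: 40.0
```

Run:
```python
from rect import *
o=get_obs(); print(o['position'],R.from_quat(o['tool_rot']).as_matrix()[:2,1],o['grip_width'],o['ft_force'])
c=camera('scene'); s=cv2.resize(c['pixels'][150:290,180:330],(420,392),interpolation=cv2.INTER_CUBIC)
c=camera('wrist'); w=cv2.resize(c['pixels'],(380,285)); w=cv2.copyMakeBorder(w,0,107,0,0,0)
cv2.imwrite('pics/w3.png',np.hstack([s,w]))
```

```text
[ 0.59865208 -0.12453976  0.32141377] [-0.06980188  0.9975605 ] 0.009648754185664233 [-0.71030525 -1.10723297 -1.1999871 ]
```

View pics/w3.png

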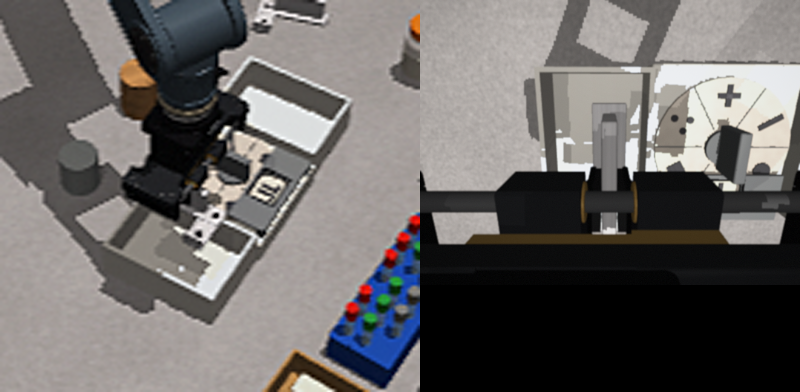

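Emit:
{"op": "step_arm", "data": {"rows": [[0, 0, -0.03, 0, 0, 0], [0, 0, -0.03, 0, 0, 0], [0, 0, -0.02, 0, 0, 0], [0, 0, -0.015, 0, 0, 0], [0, 0, -0.01, 0, 0, 0], [0, 0, -0.007, 0, 0, 0], [0, 0, 0, 0, 0, 0], [0, 0, 0, 0, 0, 0]]}}

```text
time: 13.55
position: [0.599, -0.1246, 0.2092]
tool_rot: [-0.034, 0.999, -0.0, 0.001]
ft_force: [-0.1, -1.3, -0.6]
grip_width: 0.0097
grip_force: 40.0
```

Emit:
{"op": "step_arm", "data": {"rows": [[0, 0, -0.003, 0, 0, 0], [0, 0, 0, 0, 0, 0], [0, 0, 0, 0, 0, 0]]}}

```text
time: 13.92
position: [0.5988, -0.1246, 0.2058]
tool_rot: [-0.034, 0.999, -0.0, 0.0]
ft_force: [-0.2, 0.5, -1.5]
grip_width: 0.0097
grip_force: 40.0
```

Emit:
{"op": "step_arm", "data": {"rows": [[0, 0, 0, 0, 0, 0], [0, 0, 0, 0, 0, 0], [0, 0, 0, 0, 0, 0], [0, 0, 0.02, 0, 0, 0], [0, 0, 0.05, 0, 0, 0], [0, 0, 0.06, 0, 0, 0], [0, 0, 0.06, 0, 0, 0], [0, 0, 0, 0, 0, 0]], "jaw": 0.025}}

```text
time: 14.92
position: [0.6, -0.125, 0.4033]
tool_rot: [-0.035, 0.999, -0.003, 0.007]
ft_force: [-0.1, 0.1, 0.0]
grip_width: 0.0247
grip_force: 0.0
```

Emit:
{"op": "step_arm", "data": {"rows": [[-0.0126, 0.0486, 0, 0, 0, 1.5], [-0.0126, 0.0486, 0, 0, 0, 1.5], [-0.0126, 0.0486, 0, 0, 0, 1.5], [-0.0126, 0.0486, 0, 0, 0, 1.5], [-0.0126, 0.0486, 0, 0, 0, 1.5], [-0.0126, 0.0486, 0, 0, 0, 1.5], [-0.0126, 0.0486, 0, 0, 0, 1.5], [-0.0126, 0.0486, 0, 0, 0, 1.5], [-0.0126, 0.0486, -0.03, 0, 0, 1.5], [-0.0126, 0.0486, -0.04, 0, 0, 1.5], [0, 0, -0.05, 0, 0, 0], [0, 0, 0, 0, 0, 0]], "jaw": 0.05}}

```text
time: 16.42
position: [0.4708, 0.3597, 0.2729]
tool_rot: [-0.165, 0.986, -0.002, -0.005]
ft_force: [-0.5, 0.3, 0.2]
grip_width: 0.05
grip_force: 0.0
```

Run:
```python
from rect import *
o=get_obs(); v=R.from_quat(o['tool_rot']).as_matrix()[:2,1]; print(o['position'],np.degrees(np.arctan2(v[1],v[0])),o['q'].round(2))
c=camera('wrist');E=ext(c,o);P=cloud(c,E)
m=(c['depth']>0)&(P[...,2]>.036)&(P[...,2]<.052)&(abs(P[...,0]-.48)<.08)&(abs(P[...,1]-.363)<.05)
print(m.sum()); 
if m.sum()>20: print(cv2.minAreaRect((P[m][:,:2]*1000).astype(np.float32)),P[m].mean(0))
c=camera('top');P=cloud(c,ext(c))
# right bin content
T=R.from_euler('z',-3.7,degrees=True).as_matrix(); Q=(P-[.5905,.001,0])@T.T
m=(c['depth']>0)&(abs(Q[...,0])<.075)&(abs(Q[...,1]+.142)<.05)&(Q[...,2]>.03)
print('right rib',m.sum(),cv2.minAreaRect((Q[m][:,:2]*1000).astype(np.float32)),np.percentile(Q[m][:,2],[50,95]))
```

```text
[0.47078582 0.35969348 0.27293266] 109.01403640263507 [ 0.46  0.66  1.62 -0.    0.87 -1.44]
1204
((470.0049133300781, 362.5586853027344), (60.90985107421875, 9.903969764709473), 18.99404525756836) [0.46813697 0.36172147 0.0443432 ]
right rib 91 ((9.30893325805664, -137.31146240234375), (45.348472595214844, 113.5672836303711), 61.266536712646484) [0.04824934 0.05424523]
```

Emit:
{"op": "step_arm", "data": {"rows": [[0.001, 0.002, -0.03, 0, 0, 0], [0, 0, -0.03, 0, 0, 0], [0, 0, -0.015, 0, 0, 0], [0, 0, 0, 0, 0, 0], [0, 0, 0, 0, 0, 0]]}}

```text
time: 17.15
position: [0.4749, 0.3622, 0.2033]
tool_rot: [-0.164, 0.986, 0.0, 0.001]
ft_force: [-0.3, -0.1, -0.6]
grip_width: 0.0501
grip_force: 0.0
```

Emit:
{"op": "step_arm", "data": {"rows": [[0, 0, 0, 0, 0, 0], [0, 0, 0, 0, 0, 0], [0, 0, 0, 0, 0, 0], [0, 0, 0, 0, 0, 0], [0, 0, 0, 0, 0, 0]], "jaw": 0.0, "squeeze": 40}}

```text
time: 17.77
position: [0.4741, 0.3622, 0.2017]
tool_rot: [-0.164, 0.986, 0.0, -0.0]
ft_force: [-0.0, 0.4, 0.3]
grip_width: 0.0097
grip_force: 40.0
```

Emit:
{"op": "step_arm", "data": {"rows": [[0, 0, 0.02, 0, 0, 0], [0, 0, 0.05, 0, 0, 0], [0, 0, 0.05, 0, 0, 0], [0.018, -0.034, 0, 0, 0, -2.6], [0.018, -0.034, 0, 0, 0, -2.6], [0.018, -0.034, 0, 0, 0, -2.5], [0.018, -0.034, 0, 0, 0, -2.5], [0.018, -0.034, 0, 0, 0, -2.5], [0.017, -0.034, 0, 0, 0, -2.5], [0, 0, 0, 0, 0, 0], [0, 0, 0, 0, 0, 0]]}}

```text
time: 19.15
position: [0.5806, 0.1582, 0.3213]
tool_rot: [-0.032, 0.999, 0.0, -0.001]
ft_force: [-0.1, 0.1, -1.3]
grip_width: 0.0096
grip_force: 40.0
```

Run:
```python
from rect import *
o=get_obs(); v=R.from_quat(o['tool_rot']).as_matrix()[:2,1]; print(o['position'],np.degrees(np.arctan2(v[1],v[0])),o['grip_width'])
c=camera('scene'); s=cv2.resize(c['pixels'][150:290,180:330],(420,392),interpolation=cv2.INTER_CUBIC)
c=camera('wrist'); w=cv2.resize(c['pixels'],(380,285)); w=cv2.copyMakeBorder(w,0,107,0,0,0)
cv2.imwrite('pics/w4.png',np.hstack([s,w]))
```

```text
[0.58061479 0.15820199 0.32128021] 93.72110481146517 0.009601203068164496
```

View pics/w4.png

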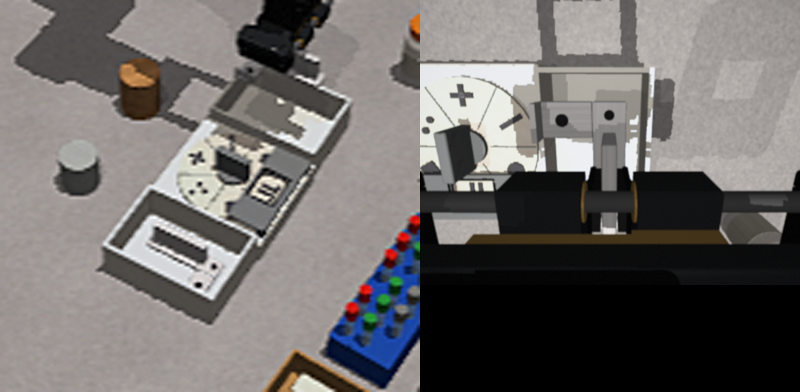

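Emit:
{"op": "step_arm", "data": {"rows": [[0, 0, -0.03, 0, 0, 0], [0, 0, -0.03, 0, 0, 0], [0, 0, -0.02, 0, 0, 0], [0, 0, -0.015, 0, 0, 0], [0, 0, -0.01, 0, 0, 0], [0, 0, -0.007, 0, 0, 0], [0, 0, -0.001, 0, 0, 0], [0, 0, 0, 0, 0, 0], [0, 0, 0, 0, 0, 0]]}}

```text
time: 20.38
position: [0.5813, 0.1581, 0.2093]
tool_rot: [-0.033, 0.999, 0.0, 0.001]
ft_force: [0.1, -0.3, -0.1]
grip_width: 0.0098
grip_force: 40.0
```

Emit:
{"op": "step_arm", "data": {"rows": [[0, 0, -0.002, 0, 0, 0], [0, 0, 0, 0, 0, 0], [0, 0, 0, 0, 0, 0]]}}

```text
time: 20.75
position: [0.5811, 0.1581, 0.2067]
tool_rot: [-0.033, 0.999, 0.0, -0.0]
ft_force: [0.2, 0.3, -1.2]
grip_width: 0.0095
grip_force: 40.0
```

Emit:
{"op": "step_arm", "data": {"rows": [[0, 0, 0, 0, 0, 0], [0, 0, 0, 0, 0, 0], [0, 0, 0, 0, 0, 0], [0, 0, 0.02, 0, 0, 0], [0, 0, 0.05, 0, 0, 0], [0, 0, 0.06, 0, 0, 0], [-0.04, 0, 0.06, 0, 0, 0], [-0.05, 0, 0, 0, 0, 0], [-0.04, 0, 0, 0, 0, 0], [0, 0, 0, 0, 0, 0], [0, 0, 0, 0, 0, 0]], "jaw": 0.025}}

```text
time: 22.12
position: [0.4572, 0.1581, 0.3892]
tool_rot: [-0.033, 0.999, 0.0, 0.001]
ft_force: [-0.1, 0.4, -0.2]
grip_width: 0.025
grip_force: 0.0
```

Run:
```python
from rect import *
c=camera('scene'); cv2.imwrite('pics/w5.png',cv2.resize(c['pixels'][150:290,180:330],(600,560),interpolation=cv2.INTER_CUBIC))
P=cloud(c,ext(c)); T=R.from_euler('z',-3.7,degrees=True).as_matrix(); Q=(P-[.5905,.001,0])@T.T
for s in (1,-1):
    m=(c['depth']>0)&(abs(Q[...,0])<.07)&(abs(Q[...,1]-s*.142)<.043)&(Q[...,2]>.04)
    print(s,m.sum(),cv2.minAreaRect((Q[m][:,:2]*1000).astype(np.float32)),np.percentile(Q[m][:,2],[5,50,95]))
o=get_obs(); c=camera('wrist');P=cloud(c,ext(c,o)); 
m=(c['depth']>0)&(abs(P[...,0]-.59)<.05)&(abs(P[...,1])<.04)&(P[...,2]>.086)&(P[...,2]<.1)
print('knob',m.sum(), cv2.minAreaRect((P[m][:,:2]*1000).astype(np.float32)) if m.sum()>5 else 0)
```

```text
1 58 ((8.540325164794922, 155.7898406982422), (21.541452407836914, 81.12488555908203), 87.94747924804688) [0.04160603 0.04741846 0.05463248]
-1 73 ((-7.56431770324707, -126.7942886352539), (17.41385269165039, 78.21688842773438), 89.67485046386719) [0.04082958 0.04788683 0.05339067]
knob 0 0
```

View pics/w5.png

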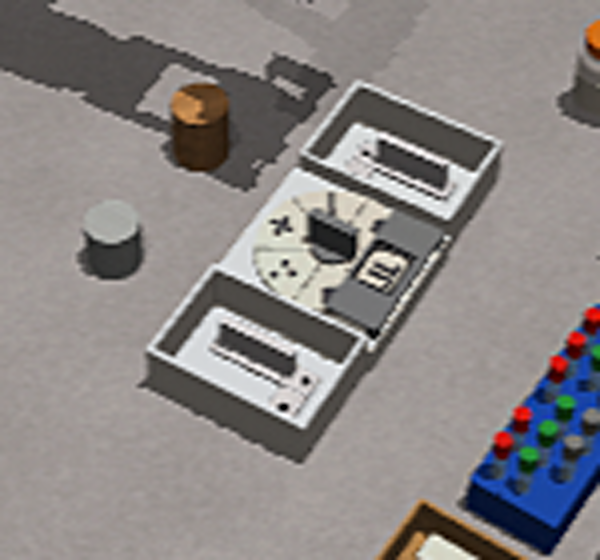

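The picture shows both brackets flat in their bins, with the left one near (400,165) and the right one near (260,350). The mirror-L mark is centred in the window near (383,270).

```bash
python3 -c "
from rig import hand_in
print(hand_in())"
```

```text
the job is handed in; nothing more can be done
None
```

I handed the job in at about 22 s of the 72 s allowed: both brackets lie flat in their own bins, the bracket-pair symbol is centred in the window, and the arm went nowhere near the bystanders; the rig reported no verdict.

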